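Test and set the welder's trip unit

TASK

Test and set the trip unit on the bench: push its test button so that the trip lever drops, lift the lever back up until it stays, and then turn the thumbscrew clockwise until it seats and back it off a quarter turn. Finish there while still gripping the thumbscrew steadily in the fingers, so that its locknut can be tightened, and leave the other things on the bench where they lie.

Things in the scene. Friction and masses are not known exactly. Their poses are not given: they have to be found in the camera images.
- trip_unit: Grey metal box fixed to the bench, 100 (x) x 250 (y) x 60 mm (z), aluminium top, a foot flange at each end (to y +-150, 5 mm high). Origin: centre of its underside, on the bench. Its -x side is the front and faces the robot, turned by up to 23 degrees. On its top, in its frame: button at (0, +90), lever slot at y = +15, thumbscrew at (0, -85) mm.
- button_top (a point): Centre of the top of the round steel test button, diameter 27 mm, in a black bezel at the left (+y) end of the box's top; 74 mm above the bench when out. Pressed straight down; nothing near it is higher but the lever, 75 mm away.
- test_button (a joint): Travel of the button in m: 0 out, 0.007 fully in. Sprung: about 1 N at the start, 5 N fully in. At about 0.003 it trips the lever.
- lever_grip (a point): Centre of the trip lever's black cross grip: cylinder 17 mm thick, 24 mm long along the box's y, on an 8 mm rod. It swings at 60 mm radius about an axis along the box's y through x -35, y +15, z +50 mm of the box. Set: 109 mm above the bench; dropped: 95 mm before the box's centre, 52 mm up. Pinch its two flat ends from above: it pivots between the fingers as it is swung.
- trip_lever (a joint): Angle of the lever in rad: 0 set (leaning 0.22 back past upright, held there by its weight against a stop), 1.75 dropped (level, pointing to the front). It weighs about 60 g and falls within half a second; let go below 0.2 it falls back to 0, above 0.25 it drops.
- thumbscrew: Upright steel thumbscrew at the right (-y) end of the box's top: round flange, 28 mm, and on it a flat blade 36 mm long (its x), 9 mm thick (its y), from 77 to 104 mm above the bench. Origin on its axis, level with the box's top. A small pointer nose sticks out of the flange towards its -x. It turns but does not rise or sink.
- thumb_grip (a point): Point on the thumbscrew's axis in the blade, 94 mm above the bench: the height at which to grip the blade across its 9 mm thickness.
- screw_turn (a joint): Angle in rad by which the thumbscrew is backed off: 0 seated on a solid stop (blade along the box's x, nose to the front), growing anticlockwise from above, to 4.0 at most; starts between 0.8 and 2.3. Clockwise tightens. A quarter turn back from the seat the blade lies along the box's y, nose to the right (-y). Friction of 0.05 N m holds it where it is left.
- anvil_block: Bystander: aluminium block with a pocket, 46 x 66 x 30 mm, lying behind the box. Origin: centre of its underside.
- pliers: Bystander: pliers with red handles, 59 x 177 x 13 mm, lying to the right of the box. Origin: centre of its underside.
- tape_roll: Bystander: roll of tan tape lying flat, 98 mm across, 25 mm high, to the left of the box. Origin: centre of its underside.

How it is judged:
On the way, in this order (a step that is already met when the one before it is completed fails the run):
1. the test button is pushed in (value of joint test_button above 0.0025 m), for 0.02 s.
2. the trip lever has dropped (value of joint trip_lever above 1.5 rad), for 0.1 s.
3. the lever is back up (value of joint trip_lever below 0.15 rad), for 0.2 s.
4. the thumbscrew is turned in to its seat (value of joint screw_turn below 0.09 rad), for 0.1 s.
At the end, for the whole second after the job is handed in: The thumbscrew stands still a quarter turn (90 degrees, within 15) back from its seat with the fingers gripping it by more than 2 N, the trip lever is up (within 0.15 rad of its stop) and the test button is out (value of joint screw_turn between 1.31 and 1.83 rad and velocity of joint screw_turn between -0.1 and 0.1 rad/s and contact force between the fingers and thumbscrew above 2 N and value of joint trip_lever below 0.15 rad and value of joint test_button below 0.002 m); the arm keeps its last pose, push and grip.
It fails at once if the aluminium block is moved more than 30 mm (distance of anvil_block from where it was at the start of the episode above 0.03 m).
It fails at once if the pliers are moved more than 30 mm (distance of pliers from where it was at the start of the episode above 0.03 m).
It fails at once if the roll of tape is moved more than 30 mm (distance of tape_roll from where it was at the start of the episode above 0.03 m).
It also fails if it takes over 67 s, if anything falls off the work surface, if the arm or the gripper's body presses on something with over 40 N, if the wrist force passes 120 N, or if a joint passes its speed limit or range.

ROBOT

A 6-joint arm with a two-finger parallel gripper is mounted at the origin on a cart in front of the work surface, level with it; the furniture and walls round the work are solid. World frame = base frame: x ahead of the robot, y to its left, z up, the work surface at z = 0. Lengths are in m, angles in rad, forces in N, time in s.
With the tool pointing down it reaches from about 0.35 to 0.775 m from the base axis. Payload 5.5 kg.
Tool frame: the origin (TCP) lies midway between the tips of the shut fingers; the grasp point (between the pads) lies 19 mm behind it; z points along the fingers, y is the line along which they close (so a half turn about z gives the same grasp; the last joint's range is limited). The gripper opens to 85 mm and grips with 20 to 120 N. Pads are 22 mm wide; open, the fingers measure 114 mm over their backs; the gripper's body (76 mm by 85 mm) begins 54 mm behind the grasp point. The pads swing forward as they close: fully open they stand 13 mm farther back than shut.
Start: joints at [1.03, 0.313, 0.046, 1.304, 0, 1.431], TCP at [0.224, 0.529, 0.231] pointing down, gripper open.
Joint ranges: [-2.76, 2.76], [-0.86, 1.69], [-1.03, 1.26], [-2.2, 2.34], [-1.47, 1.5], [-3.14, 3.14]. Speed limits (rad/s): [2.57, 2.57, 3.14, 3.14, 3.14, 3.14].

INTERFACE

Orientations are given as a unit quaternion [w, x, y, z].
In Python, from workcell import env gives the robot as it stands. The module is installed in compiled form; this text tells all that it offers.
- The arm moves only by the tool carry_out, never from a script. Its argument "series" is a list of rows, each an object with "delta_rot": the turn, a rotation vector about the world's x, y, z normalised to -1 to 1, where 1 is 0.1 rad, a list of three; "travel": the shift along the world's x, y, z normalised to -1 to 1, where 1 is 0.025 m, a list of three; "fingers": the closure, from -1 (fully open) to 1 (shut). In form: [{"delta_rot": [ax, ay, az], "travel": [tx, ty, tz], "fingers": fingers}, ...]. A call has 1 to 5 rows; each row shifts and turns the commanded pose from where the row before left it; what a row does not reach is not made up. A row lasts 1/8 s, in which the tool goes at most 62.5 mm and 10.7 degrees, less where a joint would pass 70% of its speed; a pose out of reach is approached as far as the arm can. A call with a number of a shift or a turn outside -1 to 1 is refused whole. A call with a gripper value outside its range is refused whole. The fingers move at their own pace and stop on an object; "squeeze" is the grip in N (left out, the last holds). Time passes only in rows, so rows that do not move let the fingers close. It gives the time, the measured TCP pose, the force, the opening and the grip force at its end, in the units of the state.
- env.get_state(): the state, without advancing time (a new reading comes with each control period).
- env.read_camera(name): name is "scene" or "top"; returns a dict with "color" (480x640x3 uint8, red, green, blue), "fx", "fy", "cx", "cy" (pixels), "world_from_camera" (4x4, takes a point from camera to world coordinates). Camera axes: x right, y up, looking along -z (the intrinsics and any distortion apply to the point x, -y, -z); pixel columns grow to the right and rows downward; lengths in m; the calibration is good to about 2 mm. A picture is of the moment at which its call begins. There is no depth.
- env.hand_in(): hands the job in; it is judged then, once.
The state is a dict: "clock": time; "joint_pos": joint angles; "qvel": joint speeds; "tau": joint torques, N m; "tcp_pos": TCP position; "orientation": TCP orientation; "wrist_force": force on the tool from outside, world axes, zero at the start; "ft_torque": the same for the moment, N m; "finger_gap": finger opening in m; "grip_force": force on a finger pad.
Only numpy, scipy, OpenCV 4.12 (cv2) and the standard library are available. Lean on these libraries where they do the work, as an engineer would, in place of code of your own. Each camera call takes 0.05 s, during which the arm holds its last target. There are 200 camera calls.

## Working session

There is one attempt and no reset: what is moved stays moved. The work goes in short steps, Python scripts to look and compute and a tool call to move; the robot and the scene stay as the last step left them, time stands still between calls to the robot, and variables do not carry over. Pictures are saved under pics/ and viewed, at most 10 in all, crops included, and the job is handed in when it is done.

Besides the shell and the picture viewer there is one more tool, called after "Request:" as name(argument=value, ...) on one line, values as JSON. carry_out: Moves the arm, as the interface text tells. Its arguments: {"type":"object","properties":{"series":{"type":"array","items":{"type":"object","properties":{"delta_rot":{"type":"array","items":{"type":"number"}},"travel":{"type":"array","items":{"type":"number"}},"fingers":{"type":"number"}}}},"squeeze":{"type":"number"}},"required":["series"]}

```bash
mkdir -p pics; cat > h.py <<'E'
import numpy as np, cv2
from workcell import env
def snap(n,f):
    d=env.read_camera(n); cv2.imwrite(f,d["color"][:,:,::-1]); return d
def ray(d,u,v):
    T=np.array(d["world_from_camera"]); c=np.array([(u-d["cx"])/d["fx"],-(v-d["cy"])/d["fy"],-1.])
    return T[:3,3],T[:3,:3]@c
def onz(d,u,v,z):
    o,r=ray(d,u,v); return o+r*(z-o[2])/r[2]
def tri(d1,p1,d2,p2):
    o1,r1=ray(d1,*p1);o2,r2=ray(d2,*p2)
    s=np.linalg.lstsq(np.c_[r1,-r2],o2-o1,rcond=None)[0]
    a=o1+s[0]*r1;b=o2+s[1]*r2
    return (a+b)/2,np.linalg.norm(a-b)
E
python3 - <<'E'
from h import *
for n in("scene","top"):
    d=snap(n,f"pics/{n}0.png"); print(n,{k:(np.round(v,3).tolist()) for k,v in d.items() if k!="color"})
s=env.get_state(); print({k:np.round(v,3).tolist() for k,v in s.items()})
E
```

```text
scene {'fx': 503.835, 'fy': 503.835, 'cx': 320.625, 'cy': 240.421, 'world_from_camera': [[0.829, 0.423, -0.365, 0.253], [-0.559, 0.63, -0.539, -0.564], [0.002, 0.651, 0.759, 0.864], [0.0, 0.0, 0.0, 1.0]]}
top {'fx': 487.579, 'fy': 487.579, 'cx': 314.207, 'cy': 241.286, 'world_from_camera': [[-0.01, 0.989, -0.147, 0.47], [-1.0, -0.01, -0.001, -0.015], [-0.002, 0.147, 0.989, 1.144], [0.0, 0.0, 0.0, 1.0]]}
{'clock': 0.1, 'joint_pos': [1.03, 0.314, 0.045, 1.304, 0.0, 1.431], 'qvel': [0.0, -0.001, 0.004, -0.0, 0.001, -0.002], 'tau': [0.003, -48.173, 29.924, 0.013, -0.0, 0.0], 'tcp_pos': [0.224, 0.529, 0.23], 'orientation': [-0.0, 0.199, 0.98, -0.001], 'wrist_force': [-0.569, -0.472, 0.314], 'ft_torque': [0.026, -0.0, -0.008], 'grip_force': 0.0, 'finger_gap': 0.085}
```

View pics/scene0.png

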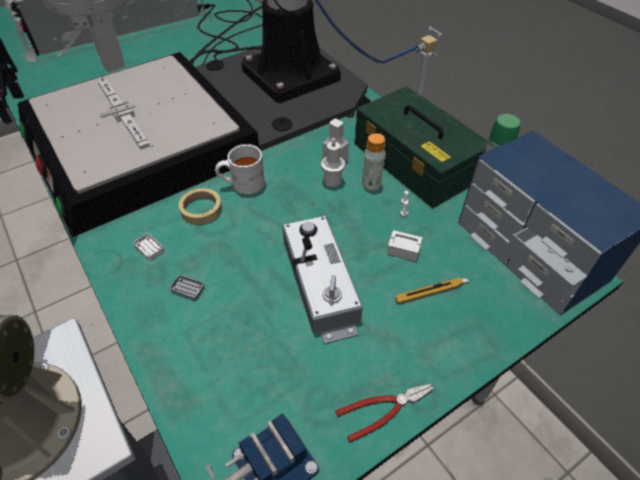

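View pics/top0.png

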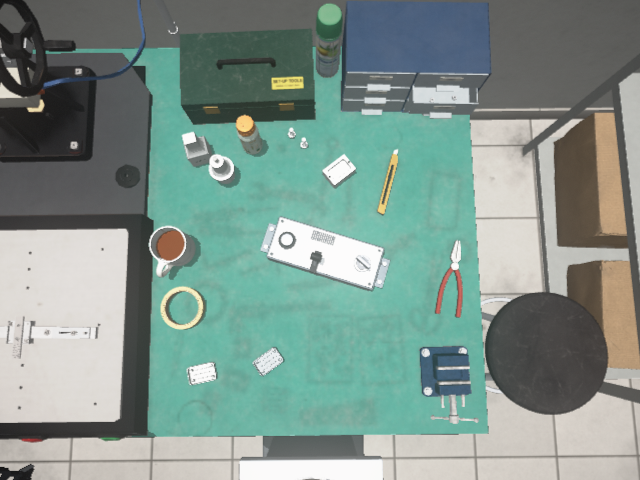

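The box is in the top view around (328,254): button (288,240), lever grip about (316,258), thumbscrew (362,263). In the scene view they are at (308,228), (308,229) and (332,290). I'll zoom in on both.

```bash
python3 - <<'E'
import cv2,numpy as np
a=cv2.imread("pics/top0.png")[205:300,255:395]; b=cv2.imread("pics/scene0.png")[205:345,270:370]
a=cv2.resize(a,None,fx=3.2,fy=3.2,interpolation=2); b=cv2.resize(b,None,fx=3.2,fy=3.2,interpolation=2)
o=np.zeros((448,a.shape[1]+b.shape[1],3),np.uint8); o[:a.shape[0],:a.shape[1]]=a; o[:,a.shape[1]:]=b[:448]
cv2.imwrite("pics/z0.png",o); print(o.shape)
E
```

```text
(448, 768, 3)
```

View pics/z0.png

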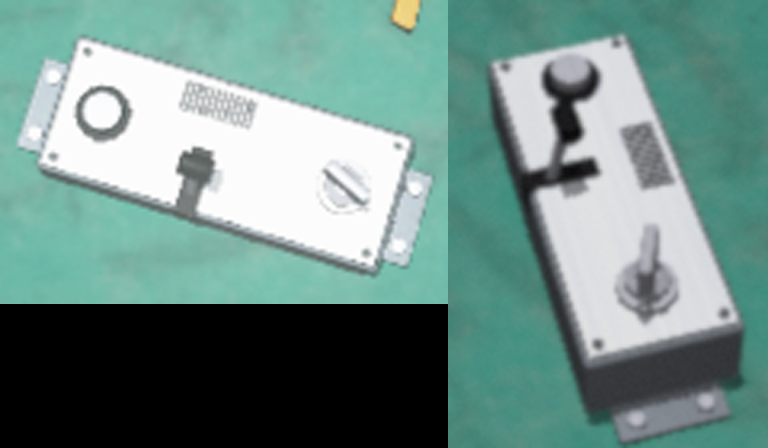

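The zoom shows the button at crop (102,112) in the top view and (571,75) in the scene view. The blade runs from upper left to lower right in the top view, and the nose points towards the scene camera, so it is roughly 65° backed off. Next I'll measure these properly.

```bash
cat > m.py <<'E'
from h import *
def top_box():
    d=env.read_camera("top"); im=d["color"]; hsv=cv2.cvtColor(im,cv2.COLOR_RGB2HSV)
    m=((hsv[...,1]<40)&(hsv[...,2]>170)).astype(np.uint8); w=np.zeros_like(m); w[210:295,260:392]=1
    m=cv2.morphologyEx(m*w,cv2.MORPH_CLOSE,np.ones((9,9)))
    c=max(cv2.findContours(m,cv2.RETR_EXTERNAL,cv2.CHAIN_APPROX_NONE)[0],key=cv2.contourArea)
    return d,c
if __name__=="__main__":
    d,c=top_box(); s=env.read_camera("scene")
    P=np.array([onz(d,u,v,.06)[:2] for u,v in c[:,0]]).astype(np.float32)
    (cx,cy),(w,h),a=cv2.minAreaRect(P*1000); B=cv2.boxPoints(((cx,cy),(w,h),a)); print("rect",cx,cy,w,h,a)
    e=[B[1]-B[0],B[2]-B[1]]; y=max(e,key=np.linalg.norm); y=y*np.sign(y[1]); y/=np.linalg.norm(y)
    x=np.array([y[1],-y[0]]); print("yaw",np.degrees(np.arctan2(x[1],x[0])))
    o=np.array([cx,cy])
    for n,p in dict(button=(0,90),lever=(-35-13-0,15),screw=(0,-85)).items(): print(n,o+p[0]*x+p[1]*y)
    T=lambda X,Y:(255+X/3.2-.35,205+Y/3.2-.35); S=lambda X,Y:(270+(X-448)/3.2-.35,205+Y/3.2-.35)
    for n,a,b in[("button",(102,112),(571,75)),("lever",(197,163),(568,125)),("flange",(346,188),(647,286)),("c1",(88,50),(617,44)),("c2",(53,156),(505,67)),("c3",(366,254),(598,344)),("c4",(400,145),(725,314)),("bladetop",(347,184),(650,232))]:
        p,g=tri(d,T(*a),s,S(*b)); print(n,np.round(p*1000,1),"gap",round(g*1000,1))
    z=.104
    a,b=onz(d,*T(325,165),z),onz(d,*T(368,203),z); print("blade",a,b,np.degrees(np.arctan2(*(b-a)[1::-1])))
E
python3 m.py
```

```text
rect 606.4801025390625 -39.536834716796875 283.7438049316406 97.00978088378906 72.05052185058594
yaw -17.949488
button [634.21616364  46.08274078]
lever [565.43900681 -10.47433949]
screw [ 580.28493309 -120.39976501]
button [635.3  47.7  64.8] gap 0.1
lever [592.7 -17.8 105.7] gap 2.4
flange [ 579.7 -121.4   66.8] gap 0.5
c1 [680.1  58.   59.4] gap 1.2
c2 [605.   82.4  59.6] gap 0.6
c3 [ 534.8 -135.1   59.8] gap 0.6
c4 [ 609.8 -160.4   60.4] gap 1.4
bladetop [ 579.7 -118.4  116.6] gap 4.7
blade [ 0.5917816  -0.10416082  0.104     ] [ 0.56593189 -0.13230956  0.104     ] -132.56207012948119
```

Request:
carry_out(series=[{"delta_rot": [0, 0, 0.89], "travel": [0.82, -0.96, 0], "fingers": 1}, {"delta_rot": [0, 0, 0], "travel": [0.82, -0.96, 0], "fingers": 1}, {"delta_rot": [0, 0, 0], "travel": [0.82, -0.96, 0], "fingers": 1}, {"delta_rot": [0, 0, 0], "travel": [0.82, -0.96, 0], "fingers": 1}, {"delta_rot": [0, 0, 0], "travel": [0.82, -0.96, 0], "fingers": 1}], squeeze=30)

```text
clock: 0.82
tcp_pos: [0.3273, 0.4086, 0.2312]
orientation: [-0.0, 0.155, 0.988, -0.0]
wrist_force: [0.8, 0.5, 0.3]
finger_gap: 0.0003
grip_force: 0.0
```

Request:
carry_out(series=[{"delta_rot": [0, 0, 0], "travel": [0.82, -0.96, 0], "fingers": 1}, {"delta_rot": [0, 0, 0], "travel": [0.82, -0.96, 0], "fingers": 1}, {"delta_rot": [0, 0, 0], "travel": [0.82, -0.96, 0], "fingers": 1}, {"delta_rot": [0, 0, 0], "travel": [0.82, -0.96, 0], "fingers": 1}, {"delta_rot": [0, 0, 0], "travel": [0.82, -0.96, 0], "fingers": 1}])

```text
clock: 1.45
tcp_pos: [0.4298, 0.2886, 0.2312]
orientation: [-0.0, 0.155, 0.988, -0.0]
wrist_force: [-0.3, 0.3, -0.2]
finger_gap: 0.0001
grip_force: 0.0
```

Request:
carry_out(series=[{"delta_rot": [0, 0, 0], "travel": [0.82, -0.96, 0], "fingers": 1}, {"delta_rot": [0, 0, 0], "travel": [0.82, -0.96, 0], "fingers": 1}, {"delta_rot": [0, 0, 0], "travel": [0.82, -0.96, 0], "fingers": 1}, {"delta_rot": [0, 0, 0], "travel": [0.82, -0.96, 0], "fingers": 1}, {"delta_rot": [0, 0, 0], "travel": [0.82, -0.96, 0], "fingers": 1}])

```text
clock: 2.08
tcp_pos: [0.5323, 0.1686, 0.2311]
orientation: [-0.0, 0.155, 0.988, 0.0]
wrist_force: [0.7, -0.6, -0.4]
finger_gap: -0.0
grip_force: 0.0
```

Request:
carry_out(series=[{"delta_rot": [0, 0, 0], "travel": [0.82, -0.96, 0], "fingers": 1}, {"delta_rot": [0, 0, 0], "travel": [0.82, -0.96, 0], "fingers": 1}, {"delta_rot": [0, 0, 0], "travel": [0.82, -0.96, 0], "fingers": 1}, {"delta_rot": [0, 0, 0], "travel": [0.82, -0.96, 0], "fingers": 1}, {"delta_rot": [0, 0, 0], "travel": [0.82, -0.96, 0], "fingers": 1}])

```text
clock: 2.7
tcp_pos: [0.6348, 0.0486, 0.231]
orientation: [-0.0, 0.155, 0.988, 0.0]
wrist_force: [0.4, 0.3, -0.7]
finger_gap: 0.0002
grip_force: 0.0
```

Request:
carry_out(series=[{"delta_rot": [0, 0, 0], "travel": [0, -0.04, -1], "fingers": 1}, {"delta_rot": [0, 0, 0], "travel": [0, 0, -1], "fingers": 1}, {"delta_rot": [0, 0, 0], "travel": [0, 0, -1], "fingers": 1}, {"delta_rot": [0, 0, 0], "travel": [0, 0, -1], "fingers": 1}, {"delta_rot": [0, 0, 0], "travel": [0, 0, -1], "fingers": 1}])

```text
clock: 3.32
tcp_pos: [0.6341, 0.0485, 0.1052]
orientation: [-0.0, 0.155, 0.988, 0.0]
wrist_force: [0.2, 0.4, 1.0]
finger_gap: -0.0001
grip_force: 0.0
```

Request:
carry_out(series=[{"delta_rot": [0, 0, 0], "travel": [0, 0, -1], "fingers": 1}, {"delta_rot": [0, 0, 0], "travel": [0, 0, -0.24], "fingers": 1}, {"delta_rot": [0, 0, 0], "travel": [0, 0, -0.12], "fingers": 1}, {"delta_rot": [0, 0, 0], "travel": [0, 0, -0.08], "fingers": 1}, {"delta_rot": [0, 0, 0], "travel": [0, 0, -0.04], "fingers": 1}])

```text
clock: 3.95
tcp_pos: [0.6348, 0.0485, 0.0703]
orientation: [0.001, 0.155, 0.988, 0.0]
wrist_force: [-1.9, 0.7, 3.2]
finger_gap: -0.0004
grip_force: 1.6
```

Request:
carry_out(series=[{"delta_rot": [0, 0, 0], "travel": [0, 0, -0.06], "fingers": 1}, {"delta_rot": [0, 0, 0], "travel": [0, 0, 0], "fingers": 1}, {"delta_rot": [0, 0, 0], "travel": [0, 0, 0], "fingers": 1}])

```text
clock: 4.32
tcp_pos: [0.6348, 0.0485, 0.0682]
orientation: [0.001, 0.155, 0.988, 0.0]
wrist_force: [-1.1, -0.3, 4.7]
finger_gap: -0.0004
grip_force: 2.0
```

Request:
carry_out(series=[{"delta_rot": [0, 0, 0], "travel": [0, 0, 0.6], "fingers": 1}, {"delta_rot": [0, 0, 0], "travel": [0, 0, 1], "fingers": 1}, {"delta_rot": [0, 0, 0], "travel": [0, 0, 1], "fingers": 1}, {"delta_rot": [0, 0, 0], "travel": [0, 0, 1], "fingers": -1}, {"delta_rot": [0, 0, 0], "travel": [0, 0, 1], "fingers": -1}])

```text
clock: 4.95
tcp_pos: [0.6345, 0.0484, 0.1842]
orientation: [0.0, 0.155, 0.988, 0.0]
wrist_force: [0.6, -0.6, -0.5]
finger_gap: 0.0358
grip_force: 0.0
```

```bash
python3 - <<'E'
from h import *
t=snap("top","pics/t1.png"); s=snap("scene","pics/s1.png")
a=t["color"][205:305,255:395,::-1]; b=s["color"][205:345,270:370,::-1]
a=cv2.resize(a,None,fx=3.2,fy=3.2,interpolation=2); b=cv2.resize(b,None,fx=3.2,fy=3.2,interpolation=2)
o=np.zeros((448,768,3),np.uint8); o[:a.shape[0],:448]=a; o[:,448:]=b
cv2.imwrite("pics/z1.png",o); print(env.get_state()["clock"])
E
```

```text
5.05
```

View pics/z1.png

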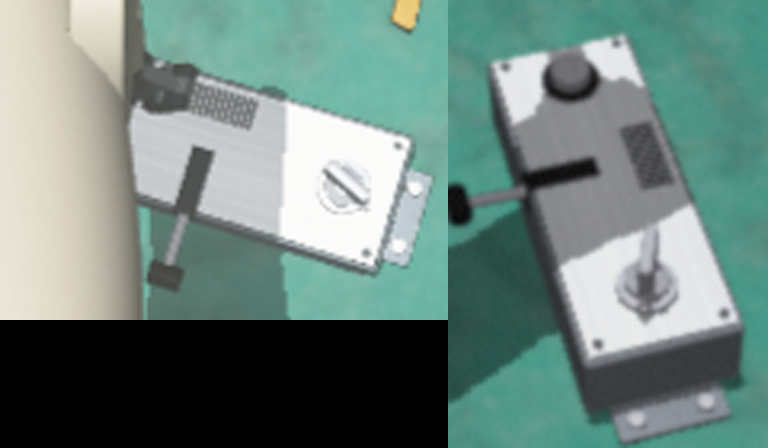

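The lever has dropped to the front: its grip is at top crop (166,275) and scene crop (459,204), and the button is out again. I'll triangulate the grip.

```bash
python3 - <<'E'
from h import *
d,s=env.read_camera("top"),env.read_camera("scene")
T=lambda X,Y:(255+X/3.2-.35,205+Y/3.2-.35); S=lambda X,Y:(270+(X-448)/3.2-.35,205+Y/3.2-.35)
print(tri(d,T(166,275),s,S(459,204)))
a=np.radians(72.13);y=np.array([np.cos(a),np.sin(a)]);x=np.array([y[1],-y[0]])
c=np.array([607.4,-38.8])
for th in(1.75,1.4,1.05,.7,.35,.1,0):
  f=.22-th; r=c+(-35+60*np.sin(f))*x+15*y; print(th,np.round(r,1),round(50+60*np.cos(f),1))
E
```

```text
(array([0.52191518, 0.00387267, 0.05329641]), np.float64(0.00030509935216315343))
1.75 [521.6   4.6] 52.4
1.4 [525.9   3.2] 72.9
1.05 [ 5.366e+02 -2.000e-01] 90.5
0.7 [552.3  -5.3] 103.2
0.35 [571.3 -11.4] 109.5
0.1 [585.5 -16. ] 109.6
0 [591.2 -17.8] 108.6
```

Request:
carry_out(series=[{"delta_rot": [0, 0, 0], "travel": [-0.9, -0.35, 0], "fingers": -1}, {"delta_rot": [0, 0, 0], "travel": [-0.9, -0.35, 0], "fingers": -1}, {"delta_rot": [0, 0, 0], "travel": [-0.9, -0.35, 0], "fingers": -1}, {"delta_rot": [0, 0, 0], "travel": [-0.9, -0.35, 0], "fingers": -1}, {"delta_rot": [0, 0, 0], "travel": [-0.9, -0.35, 0], "fingers": -1}])

```text
clock: 5.78
tcp_pos: [0.5202, 0.0046, 0.1814]
orientation: [-0.001, 0.155, 0.988, -0.0]
wrist_force: [0.6, -0.8, 0.0]
finger_gap: 0.0856
grip_force: 0.0
```

Request:
carry_out(series=[{"delta_rot": [0, 0, 0], "travel": [0, 0, -1], "fingers": -1}, {"delta_rot": [0, 0, 0], "travel": [0, 0, -1], "fingers": -1}, {"delta_rot": [0, 0, 0], "travel": [0, 0, -1], "fingers": -1}, {"delta_rot": [0, 0, 0], "travel": [0, 0, -1], "fingers": -1}, {"delta_rot": [0, 0, 0], "travel": [0, 0, 0], "fingers": -1}])

```text
clock: 6.4
tcp_pos: [0.519, 0.0051, 0.08]
orientation: [-0.003, 0.155, 0.988, -0.0]
wrist_force: [-0.2, 1.0, 0.9]
finger_gap: 0.0854
grip_force: 0.0
```

Request:
carry_out(series=[{"delta_rot": [0, 0, 0], "travel": [0.1, -0.04, -0.8], "fingers": -1}, {"delta_rot": [0, 0, 0], "travel": [0, 0, -0.8], "fingers": -1}, {"delta_rot": [0, 0, 0], "travel": [0, 0, -0.28], "fingers": -1}, {"delta_rot": [0, 0, 0], "travel": [0, 0, 0], "fingers": 1}, {"delta_rot": [0, 0, 0], "travel": [0, 0, 0], "fingers": 1}], squeeze=20)

```text
clock: 7.02
tcp_pos: [0.525, 0.0036, 0.0367]
orientation: [0.001, 0.155, 0.988, 0.0]
wrist_force: [-0.3, 0.4, -0.2]
finger_gap: 0.0517
grip_force: 0.0
```

Request:
carry_out(series=[{"delta_rot": [0, 0, 0], "travel": [0, 0, 0], "fingers": 1}, {"delta_rot": [0, 0, 0], "travel": [0, 0, 0], "fingers": 1}, {"delta_rot": [0, 0, 0], "travel": [0, 0, 0], "fingers": 1}])

```text
clock: 7.4
tcp_pos: [0.5251, 0.0046, 0.0366]
orientation: [0.001, 0.155, 0.988, 0.001]
wrist_force: [-0.7, 5.4, 4.4]
finger_gap: 0.0239
grip_force: 25.5
```

Request:
carry_out(series=[{"delta_rot": [0, 0, 0], "travel": [0.06, -0.02, 0.41], "fingers": 1}, {"delta_rot": [0, 0, 0], "travel": [0.11, -0.035, 0.41], "fingers": 1}, {"delta_rot": [0, 0, 0], "travel": [0.19, -0.06, 0.37], "fingers": 1}, {"delta_rot": [0, 0, 0], "travel": [0.24, -0.075, 0.33], "fingers": 1}, {"delta_rot": [0, 0, 0], "travel": [0.3, -0.095, 0.28], "fingers": 1}])

```text
clock: 8.02
tcp_pos: [0.5457, -0.002, 0.0802]
orientation: [-0.002, 0.155, 0.988, 0.001]
wrist_force: [0.5, 5.8, -3.5]
finger_gap: 0.0238
grip_force: 23.1
```

Request:
carry_out(series=[{"delta_rot": [0, 0, 0], "travel": [0.33, -0.11, 0.22], "fingers": 1}, {"delta_rot": [0, 0, 0], "travel": [0.37, -0.12, 0.16], "fingers": 1}, {"delta_rot": [0, 0, 0], "travel": [0.39, -0.125, 0.1], "fingers": 1}, {"delta_rot": [0, 0, 0], "travel": [0.28, -0.09, 0.02], "fingers": 1}, {"delta_rot": [0, 0, 0], "travel": [0, 0, 0], "fingers": 1}])

```text
clock: 8.65
tcp_pos: [0.5809, -0.0133, 0.093]
orientation: [-0.001, 0.155, 0.988, 0.001]
wrist_force: [-0.4, 5.2, 1.2]
finger_gap: 0.0232
grip_force: 21.8
```

Request:
carry_out(series=[{"delta_rot": [0, 0, 0], "travel": [0.28, -0.09, 0], "fingers": 1}, {"delta_rot": [0, 0, 0], "travel": [0.2, -0.065, -0.02], "fingers": 1}, {"delta_rot": [0, 0, 0], "travel": [0.08, -0.025, -0.02], "fingers": 1}, {"delta_rot": [0, 0, 0], "travel": [0, 0, 0], "fingers": 1}, {"delta_rot": [0, 0, 0], "travel": [0, 0, 0], "fingers": 1}])

```text
clock: 9.28
tcp_pos: [0.5944, -0.0176, 0.0919]
orientation: [-0.001, 0.155, 0.988, 0.001]
wrist_force: [-0.2, 5.4, -0.2]
finger_gap: 0.0234
grip_force: 21.1
```

Request:
carry_out(series=[{"delta_rot": [0, 0, 0], "travel": [0, 0, 0], "fingers": -1}, {"delta_rot": [0, 0, 0], "travel": [0, 0, 0], "fingers": -1}, {"delta_rot": [0, 0, 0], "travel": [0, 0, 0], "fingers": -1}, {"delta_rot": [0, 0, 0], "travel": [0, 0, 0.5], "fingers": -1}, {"delta_rot": [0, 0, 0], "travel": [0, 0, 1], "fingers": -1}])

```text
clock: 9.9
tcp_pos: [0.5944, -0.0191, 0.1299]
orientation: [-0.001, 0.155, 0.988, -0.0]
wrist_force: [-0.8, 0.2, 0.4]
finger_gap: 0.0851
grip_force: 0.0
```

Request:
carry_out(series=[{"delta_rot": [0, 0, 1], "travel": [0, -0.4, 1], "fingers": -1}, {"delta_rot": [0, 0, 1], "travel": [-0.1, -0.8, 1], "fingers": -1}, {"delta_rot": [0, 0, 1], "travel": [-0.1, -0.9, 0], "fingers": -1}, {"delta_rot": [0, 0, 1], "travel": [-0.1, -0.9, 0], "fingers": -1}, {"delta_rot": [0, 0, 1], "travel": [-0.1, -0.9, 0], "fingers": -1}])

```text
clock: 10.52
tcp_pos: [0.5853, -0.1174, 0.1811]
orientation: [0.001, -0.096, 0.995, -0.0]
wrist_force: [0.5, 0.0, 0.5]
finger_gap: 0.0855
grip_force: 0.0
```

```bash
python3 - <<'E'
from h import *
t=snap("top","pics/t2.png"); s=snap("scene","pics/s2.png")
a=t["color"][205:305,255:395,::-1]; b=s["color"][205:345,270:370,::-1]
a=cv2.resize(a,None,fx=3.2,fy=3.2,interpolation=2); b=cv2.resize(b,None,fx=3.2,fy=3.2,interpolation=2)
o=np.zeros((448,768,3),np.uint8); o[:a.shape[0],:448]=a; o[:,448:]=b
cv2.imwrite("pics/z2.png",o); print(np.round(env.get_state()["joint_pos"],2))
E
```

```text
[-0.33  0.37  0.01  1.2  -0.   -0.52]
```

View pics/z2.png

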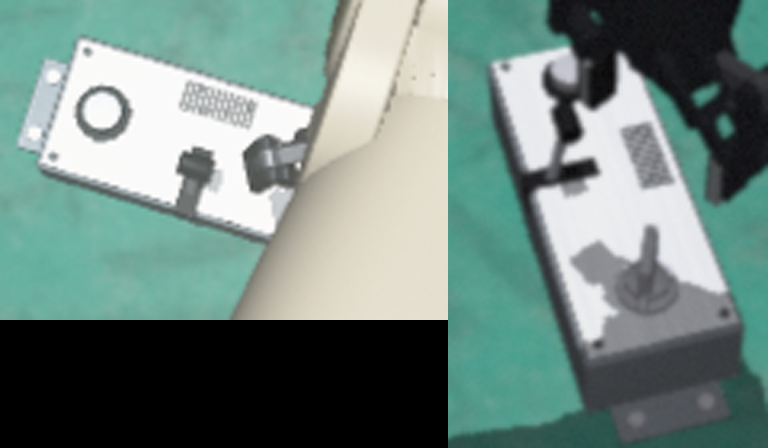

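The lever stays up, with its grip back at crop (197,163), and the screw is unchanged. I'm moving to the blade now.

Request:
carry_out(series=[{"delta_rot": [0, 0, 0.91], "travel": [-0.06, -0.04, -0.4], "fingers": -1}, {"delta_rot": [0, 0, 0.91], "travel": [-0.06, -0.04, -0.4], "fingers": -1}, {"delta_rot": [0, 0, 0.91], "travel": [-0.06, -0.04, -0.4], "fingers": -1}, {"delta_rot": [0, 0, 0.91], "travel": [0, 0, -0.4], "fingers": -1}, {"delta_rot": [0, 0, 0.91], "travel": [0, 0, -0.4], "fingers": -1}])

```text
clock: 11.25
tcp_pos: [0.5809, -0.1189, 0.1302]
orientation: [0.0, -0.317, 0.948, -0.0]
wrist_force: [0.0, 0.3, 0.7]
finger_gap: 0.0855
grip_force: 0.0
```

Request:
carry_out(series=[{"delta_rot": [0, 0, 0.91], "travel": [0, 0, -0.4], "fingers": -1}, {"delta_rot": [0, 0, 0.91], "travel": [0, 0, -0.4], "fingers": -1}, {"delta_rot": [0, 0, 0], "travel": [0, 0, -0.4], "fingers": -1}, {"delta_rot": [0, 0, 0], "travel": [0, 0, 0], "fingers": -1}])

```text
clock: 11.75
tcp_pos: [0.5801, -0.1189, 0.0992]
orientation: [-0.001, -0.4, 0.916, 0.001]
wrist_force: [0.0, 0.2, 0.1]
finger_gap: 0.0854
grip_force: 0.0
```

Request:
carry_out(series=[{"delta_rot": [0, 0, 0], "travel": [0.02, -0.05, -0.5], "fingers": -1}, {"delta_rot": [0, 0, 0], "travel": [0, 0, -0.26], "fingers": -1}, {"delta_rot": [0, 0, 0], "travel": [0, 0, 0], "fingers": 0.4}, {"delta_rot": [0, 0, 0], "travel": [0, 0, 0], "fingers": 1}, {"delta_rot": [0, 0, 0], "travel": [0, 0, 0], "fingers": 1}], squeeze=30)

```text
clock: 12.38
tcp_pos: [0.5814, -0.1209, 0.0812]
orientation: [0.0, -0.401, 0.916, -0.0]
wrist_force: [0.5, -0.5, -0.3]
finger_gap: 0.0324
grip_force: 0.0
```

Request:
carry_out(series=[{"delta_rot": [0, 0, 0], "travel": [0, 0, 0], "fingers": 1}, {"delta_rot": [0, 0, 0], "travel": [0, 0, 0], "fingers": 1}, {"delta_rot": [0, 0, 0], "travel": [0, 0, 0], "fingers": 1}])

```text
clock: 12.75
tcp_pos: [0.58, -0.1196, 0.0812]
orientation: [-0.0, -0.401, 0.916, 0.001]
wrist_force: [-4.2, 3.6, 5.1]
finger_gap: 0.0084
grip_force: 31.6
```

```bash
python3 - <<'E'
from h import *
s=snap("scene","pics/s3.png"); b=s["color"][205:345,270:410,::-1]
cv2.imwrite("pics/z3.png",cv2.resize(b,None,fx=4,fy=4,interpolation=2))
t=env.get_state(); print({k:np.round(t[k],3).tolist() for k in("joint_pos","tcp_pos","wrist_force","ft_torque","finger_gap","grip_force")})
E
```

```text
{'joint_pos': [-0.339, 0.431, -0.16, 0.981, 0.001, -1.165], 'tcp_pos': [0.58, -0.12, 0.081], 'wrist_force': [-3.604, 3.235, 4.5], 'ft_torque': [0.643, 0.69, 0.047], 'finger_gap': 0.009, 'grip_force': 31.562}
```

View pics/z3.png

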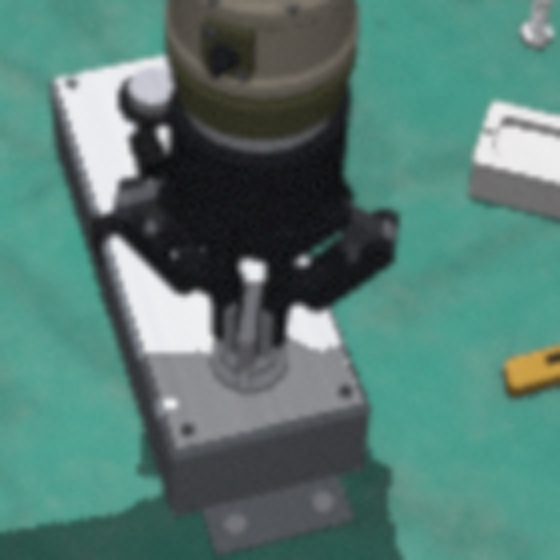

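Firm grip, 9 mm gap. Turning clockwise about 65° to the seat.

Request:
carry_out(series=[{"delta_rot": [0, 0, -0.8], "travel": [0, 0, 0], "fingers": 1}, {"delta_rot": [0, 0, -0.8], "travel": [0, 0, 0], "fingers": 1}, {"delta_rot": [0, 0, -0.8], "travel": [0, 0, 0], "fingers": 1}, {"delta_rot": [0, 0, -0.8], "travel": [0, 0, 0], "fingers": 1}, {"delta_rot": [0, 0, -0.8], "travel": [0, 0, 0], "fingers": 1}])

```text
clock: 13.42
tcp_pos: [0.5796, -0.1191, 0.0812]
orientation: [-0.001, -0.21, 0.978, 0.002]
wrist_force: [-4.6, 5.4, 6.2]
finger_gap: 0.0087
grip_force: 31.7
```

Request:
carry_out(series=[{"delta_rot": [0, 0, -0.8], "travel": [0, 0, 0], "fingers": 1}, {"delta_rot": [0, 0, -0.8], "travel": [0, 0, 0], "fingers": 1}, {"delta_rot": [0, 0, -0.8], "travel": [0, 0, 0], "fingers": 1}, {"delta_rot": [0, 0, -0.8], "travel": [0, 0, 0], "fingers": 1}, {"delta_rot": [0, 0, -0.8], "travel": [0, 0, 0], "fingers": 1}])

```text
clock: 14.05
tcp_pos: [0.5794, -0.1184, 0.0812]
orientation: [-0.001, -0.012, 1.0, 0.002]
wrist_force: [-5.0, 7.3, 6.0]
finger_gap: 0.0082
grip_force: 31.8
```

Request:
carry_out(series=[{"delta_rot": [0, 0, -0.8], "travel": [0, 0, 0], "fingers": 1}, {"delta_rot": [0, 0, -0.8], "travel": [0, 0, 0], "fingers": 1}, {"delta_rot": [0, 0, -0.8], "travel": [0, 0, 0], "fingers": 1}, {"delta_rot": [0, 0, -0.5], "travel": [0, 0, 0], "fingers": 1}, {"delta_rot": [0, 0, 0], "travel": [0, 0, 0], "fingers": 1}])

```text
clock: 14.68
tcp_pos: [0.5794, -0.118, 0.0812]
orientation: [-0.002, 0.131, 0.991, 0.002]
wrist_force: [-4.6, 8.6, 6.6]
finger_gap: 0.0084
grip_force: 31.8
```

```bash
cat > st.py <<'E'
from h import *
t=env.get_state(); q=t["orientation"]
print({k:np.round(t[k],3).tolist() for k in("clock","tcp_pos","wrist_force","ft_torque","finger_gap","grip_force")})
y=2*np.degrees(np.arctan2(q[2],q[1]))-90; print("yaw y",y%180)
E
python3 st.py
```

```text
{'clock': 14.675, 'tcp_pos': [0.579, -0.118, 0.081], 'wrist_force': [-4.557, 8.61, 6.633], 'ft_torque': [1.572, 0.923, 0.012], 'finger_gap': 0.008, 'grip_force': 31.836}
yaw y 74.89653284640022
```

Request:
carry_out(series=[{"delta_rot": [0, 0, -0.3], "travel": [0, 0, 0], "fingers": 1}, {"delta_rot": [0, 0, -0.3], "travel": [0, 0, 0], "fingers": 1}, {"delta_rot": [0, 0, -0.2], "travel": [0, 0, 0], "fingers": 1}, {"delta_rot": [0, 0, 0], "travel": [0, 0, 0], "fingers": 1}])

```text
clock: 15.18
tcp_pos: [0.5795, -0.1178, 0.0812]
orientation: [-0.002, 0.17, 0.985, 0.002]
wrist_force: [-5.0, 8.1, 6.8]
finger_gap: 0.0083
grip_force: 36.2
```

```bash
python3 st.py
```

```text
{'clock': 15.175, 'tcp_pos': [0.579, -0.118, 0.081], 'wrist_force': [-4.994, 8.143, 6.825], 'ft_torque': [1.585, 1.014, 0.574], 'finger_gap': 0.008, 'grip_force': 36.189}
yaw y 70.4146631805175
```

Torque rose to 0.57 N m, so the screw is seated. Backing off a quarter turn.

Request:
carry_out(series=[{"delta_rot": [0, 0, 0], "travel": [0, 0, 0], "fingers": 1}, {"delta_rot": [0, 0, 0.8], "travel": [0, 0, 0], "fingers": 1}, {"delta_rot": [0, 0, 0.8], "travel": [0, 0, 0], "fingers": 1}, {"delta_rot": [0, 0, 0.8], "travel": [0, 0, 0], "fingers": 1}, {"delta_rot": [0, 0, 0.8], "travel": [0, 0, 0], "fingers": 1}])

```text
clock: 15.8
tcp_pos: [0.5794, -0.1184, 0.0812]
orientation: [-0.001, 0.01, 1.0, 0.002]
wrist_force: [-5.1, 7.1, 6.5]
finger_gap: 0.0083
grip_force: 31.8
```

Request:
carry_out(series=[{"delta_rot": [0, 0, 0.8], "travel": [0, 0, 0], "fingers": 1}, {"delta_rot": [0, 0, 0.8], "travel": [0, 0, 0], "fingers": 1}, {"delta_rot": [0, 0, 0.8], "travel": [0, 0, 0], "fingers": 1}, {"delta_rot": [0, 0, 0.8], "travel": [0, 0, 0], "fingers": 1}, {"delta_rot": [0, 0, 0.8], "travel": [0, 0, 0], "fingers": 1}])

```text
clock: 16.42
tcp_pos: [0.5795, -0.119, 0.0812]
orientation: [-0.001, -0.188, 0.982, 0.002]
wrist_force: [-4.9, 4.7, 5.4]
finger_gap: 0.0084
grip_force: 31.7
```

Request:
carry_out(series=[{"delta_rot": [0, 0, 0.8], "travel": [0, 0, 0], "fingers": 1}, {"delta_rot": [0, 0, 0.8], "travel": [0, 0, 0], "fingers": 1}, {"delta_rot": [0, 0, 0.8], "travel": [0, 0, 0], "fingers": 1}, {"delta_rot": [0, 0, 0.8], "travel": [0, 0, 0], "fingers": 1}, {"delta_rot": [0, 0, 0.8], "travel": [0, 0, 0], "fingers": 1}])

```text
clock: 17.05
tcp_pos: [0.5799, -0.1196, 0.0812]
orientation: [-0.0, -0.379, 0.925, 0.001]
wrist_force: [-3.8, 3.3, 4.3]
finger_gap: 0.0083
grip_force: 31.5
```

Request:
carry_out(series=[{"delta_rot": [0, 0, 0.8], "travel": [0, 0, 0], "fingers": 1}, {"delta_rot": [0, 0, 0.8], "travel": [0, 0, 0], "fingers": 1}, {"delta_rot": [0, 0, 0.8], "travel": [0, 0, 0], "fingers": 1}, {"delta_rot": [0, 0, 0.8], "travel": [0, 0, 0], "fingers": 1}, {"delta_rot": [0, 0, 0.8], "travel": [0, 0, 0], "fingers": 1}])

```text
clock: 17.68
tcp_pos: [0.5805, -0.1199, 0.0812]
orientation: [0.0, -0.556, 0.831, 0.001]
wrist_force: [-1.7, 2.4, 2.8]
finger_gap: 0.0085
grip_force: 31.3
```

Request:
carry_out(series=[{"delta_rot": [0, 0, 0.8], "travel": [0, 0, 0], "fingers": 1}, {"delta_rot": [0, 0, 0], "travel": [0, 0, 0], "fingers": 1}, {"delta_rot": [0, 0, 0], "travel": [0, 0, 0], "fingers": 1}])

```text
clock: 18.05
tcp_pos: [0.5807, -0.12, 0.0812]
orientation: [0.0, -0.587, 0.81, 0.001]
wrist_force: [-2.7, 3.5, 5.5]
finger_gap: 0.0085
grip_force: 31.7
```

```bash
python3 st.py; python3 - <<'E'
from h import *
s=snap("scene","pics/s4.png"); b=s["color"][205:345,270:410,::-1]
cv2.imwrite("pics/z4.png",cv2.resize(b,None,fx=4,fy=4,interpolation=2))
E
```

```text
{'clock': 18.05, 'tcp_pos': [0.581, -0.12, 0.081], 'wrist_force': [-2.734, 3.479, 5.494], 'ft_torque': [0.855, 0.668, 0.017], 'finger_gap': 0.008, 'grip_force': 31.666}
yaw y 161.86948504673322
```

View pics/z4.png

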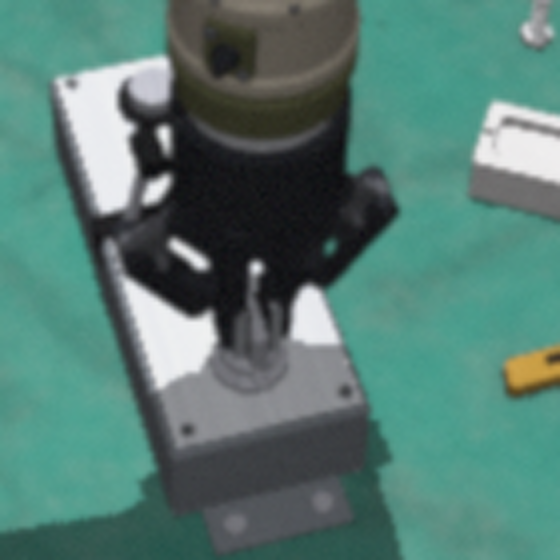

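The blade lies along the box's y at 161.9° (target 162.1°) and is gripped at 31 N. The lever is up, with its grip at (150,150), and the button is out. Handing in.

```bash
python3 -c "
from workcell import env
print(env.hand_in())"
```

```text
the job is handed in; nothing more can be done
None
```

I did all the steps and handed the job in at about 18 s, though the hand-in returned no verdict: the button tripped the lever, the lever is back up, and the thumbscrew was seated, then backed off about 90° and is still gripped at about 31 N, with no contact with the other things on the bench.

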